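# Clear the light window and hold the blue glass over it

## Robot

A 6-joint arm with a two-finger parallel gripper is mounted at the origin on a cart in front of the work surface, level with it; the furniture and walls round the work are solid. World frame = base frame: x ahead of the robot, y to its left, z up, the work surface at z = 0. Lengths are in mm, angles in degrees, forces in N, time in s.
With the tool pointing down it reaches from about 350 to 850 mm from the base axis. Payload 8.1 kg.
Tool frame: the origin (TCP) lies at the very end of the fingers, on their centre line; the grasp point (between the pads) lies 19 mm behind it (tcp_to_grasp is the distance from the TCP to the grasp point, in mm); z points along the fingers, x is the direction in which the jaws open and shut, and the axes are right-handed (so a half turn about z gives the same grasp; the last joint's range is limited). The gripper opens to 85 mm and grips with 20 to 120 N. Pads are 22 mm wide; open, the fingers measure 114 mm over their backs; the gripper's body (76 mm by 85 mm) begins 54 mm behind the grasp point. The pads swing forward as they close: fully open they stand 13 mm farther back than shut.
Start: joints at [72.055, 7.471, 85.268, -0, 87.261, -4.893], TCP at [135.478, 584.509, 199.692] pointing down, gripper open.
Joint ranges: [-169.43, 169.43], [-51.17, 129.36], [1.28, 143.12], [-76.62, 256.62], [0, 156.53], [-152.29, 152.29]. Speed limits (degrees/s): [136.94, 136.94, 159.86, 180, 180, 180].

## Interface

Orientations are given as [roll, pitch, yaw] about the fixed x, y, z axes, in that order (R = Rz(yaw) Ry(pitch) Rx(roll)).
In Python, from bench import * gives the robot as it stands. The module is installed in compiled form; this text tells all that it offers.
- The arm moves only by the tool apply_moves, never from a script. Its argument "targets" is text: rows parted by semicolons, each of 7 numbers parted by spaces: the turn, a rotation vector about the tool's x, y, z in rad, then the shift along the tool's x, y, z in cm, then the finger opening in cm, from 0 to 8.54. A call has exactly 5 rows; each row is the pose to reach, as a shift and turn from the pose commanded when the call began, along the tool's axes at that moment; what a row does not reach only later rows make up. A row lasts 1/10 s, in which the tool goes at most 50 mm and 8.59 degrees, less where a joint would pass 70% of its speed; a pose out of reach is approached as far as the arm can. A call with a gripper value outside its range is refused whole. The fingers move at their own pace and stop on an object; "force" is the grip in N (left out, the last holds). Time passes only in rows, so rows that repeat a pose let the fingers close, or fill a call up. It gives the time, the measured TCP pose, the force and the opening at its end, in the units of the state.
- sense(): the state, without advancing time (a new reading comes with each control period).
- snapshot(name): name is "side" or "top" or "wrist"; returns the picture (420x560x3 uint8, red, green, blue); there is no depth.
- camera_model(name): a dict with "fx", "fy", "cx", "cy" (pixels), "position" and "attitude" of the camera in the world; the wrist camera has in their place "T_tool_cam" (4x4, takes a point from camera to tool coordinates, whose origin is the TCP and whose axes are the tool frame's). Camera axes: x right, y up, looking along -z (the intrinsics and any distortion apply to the point x, -y, -z); pixel columns grow to the right and rows downward; lengths in mm; the calibration is good to about 2 mm. A picture is of the moment at which its call begins: read the wrist's pose just before it. camera_model takes no time and is no camera call.
- hand_in(): hands the job in, once; it reports no verdict.
Trained networks look in the newest picture that a camera, given by its name, has taken for a name from the list of things; names that differ only in an ending like _2 or _b are one class to them, and where a whole thing is asked for, a point or a joint stands for the part that bears it (a point fixed in the world has none). Each returns a list of dicts, best first, with "confidence" (0 to 1); they miss things now and then, are a little off and sometimes report something else, mostly with a low value. They report only what shows in the picture. A call takes as long as a camera call.
- recognise(camera, query): "at" ([row, column] in pixels, amid what is visible of it).
- place_of(camera, query): "at" ([row, column] in pixels: a listed point, or the origin of a listed thing).
The state is a dict: "time": time; "joint_pos": joint angles; "qd": joint speeds; "joint_efforts": joint torques, N m; "tool_pos": TCP position; "tcp_rot": TCP orientation; "ft_force": force on the tool from outside, world axes, zero at the start; "wrist_torque": the same for the moment, N m; "finger_gap": finger opening in mm.
Only numpy, scipy, OpenCV 4.12 (cv2) and the standard library are available. Lean on these libraries where they do the work, as an engineer would, in place of code of your own. Each camera call takes 0.05 s, during which the arm holds its last target. There are 200 camera calls.

## Task

The lidded pot is standing on the lit window of the light panel: slide it, without lifting it, onto the orange ring at the other end of the panel and let go of it. Then pick up the blue glass slab, carry it over the things in between and hold it level about a centimetre above the lit window, centred over it with its long side along the window's long side, so that the light shines through it. Finish while still holding it there, still and not resting on anything; never let the glass touch the panel, and leave everything else where it is.

Things in the scene. Friction and masses are not known exactly. Their poses are not given: they have to be found in the camera images.
- panel: fixed flat light panel, aluminium edge and black top, 130 mm (its x) by 220 mm (its y), 18 mm high; origin under its centre at bench height, z up. It carries the lit window and the orange ring, 110 mm apart along its y, one at either end; which end is which varies. A wooden wall rack overhangs the bench behind it, from x = 0.69 m on: keep the arm in front of that
- window_mark: lit warm-white window flush in the top of the panel, 22 mm along its own x by 38 mm along its own y (long side), with a thin grey border; origin at its centre on the panel's top, 18 mm above the bench. Hidden under the pot at first. Its long side runs across the panel
- park_ring: orange ring printed on the black top of the panel, 82 mm across outside, 74 mm inside; origin at its centre on the panel's top
- pot: white ceramic pot with a steel lid, loose, about 0.35 kg; low, 66 mm across, lid 68 mm across with its top 28 mm up; fixed to the lid, a round dark wooden knob 22 mm across from 30 to 48 mm above the base. Origin at the centre of its underside, z up. The lid does not come off; dragged by the knob it slides flat
- blue_slab: blue glass slab, loose, lying flat on the bench, 36 mm along its x, 52 mm along its y (long side), 10 mm thick, its sides cut slightly out of square, about 50 g; origin at the centre of its underside
- yellow_slab: pale yellow glass slab 45x45x10 mm, loose, lying in the same row as the blue one (they swap places); leave alone; origin at the centre of its underside
- red_slab: pale red glass slab 38x50x10 mm, loose, lying in the same row as the blue one (they swap places); leave alone; origin at the centre of its underside
- tape: yellow and black tape measure standing on the bench between the slabs and the panel, 36x77 mm, 62 mm high, loose; leave alone; origin at the centre of its underside
- glass_jar: square glass jar lying on its side between the slabs and the panel, 56 mm wide, 56 mm high, 120 mm long along its y, loose; leave alone; origin at the middle of its underside
- pin_jar: round jar with a dark cap between the slabs and the panel, 44 mm across, 105 mm high, loose; leave alone; origin at the centre of its underside
- glass_stack_1: fixed stack of glass sheets in the middle of the bench, about 200 mm by 265 mm, 31 mm high; a second stack, 27 mm high, lies to its right, behind the slabs; origin under its centre

How it is judged (in metres and radians):
On the way, in this order (a step that is already met when the one before it is completed fails the run):
1. the pot stands on the orange ring, let go (horizontal distance between pot and park_ring below 0.012 m and z of pot in the frame of panel below 0.021 m and angle between pot's own z axis and vertical below 0.08 rad and contact force between the fingers and pot below 0.1 N and linear speed of pot below 0.01 m/s), for 0.2 s.
2. the blue slab is picked up (contact force between the fingers and blue_slab above 0.5 N and height (world z) of blue_slab above 0.03 m), for 0.1 s.
At the end, for the whole second after the job is handed in: Slab held still by the fingers alone: centre within 8 mm of the window's, underside 3 to 20 mm above it, long sides within 8 degrees, level within 5, touching neither panel nor pot. Pot upright on the panel, released, within 12 mm of the ring's centre. Other loose things within 20 mm of their start (horizontal distance between blue_slab and window_mark below 0.008 m and z of blue_slab in the frame of window_mark between 0.003 and 0.02 m and angle between the y axis of blue_slab and the y axis of window_mark, either way round below 0.14 rad and angle between blue_slab's own z axis and vertical below 0.1 rad and linear speed of blue_slab below 0.02 m/s and angular speed of blue_slab below 0.2 rad/s and contact force between blue_slab and the fingers above 0.5 N and contact force between blue_slab and panel below 0.1 N and contact force between each of blue_slab, the arm, the fingers and pot below 0.1 N and horizontal distance between pot and park_ring below 0.012 m and z of pot in the frame of panel below 0.021 m and angle between pot's own z axis and vertical below 0.08 rad and distance of each of yellow_slab, red_slab, tape, glass_jar, pin_jar from where it was at the start of the episode below 0.02 m); the arm keeps its last pose, push and grip.
It fails at once if the pot is lifted more than 6 mm off the panel (z of pot in the frame of panel above 0.024 m).
It fails at once if the pot tips by more than 11 degrees (angle between pot's own z axis and vertical above 0.2 rad).
It fails at once if the blue slab touches the panel (contact force between blue_slab and panel above 0.3 N).
It fails at once if another loose thing is pushed more than 20 mm from its place or tipped (distance of any of yellow_slab, red_slab, tape, glass_jar, pin_jar from where it was at the start of the episode above 0.02 m or angle between any of yellow_slab, red_slab, tape, glass_jar, pin_jar's own z axis and vertical above 0.3 rad).
It also fails if it takes over 64 s, if anything falls off the work surface, if the arm or the gripper's body presses on something with over 40 N, if the wrist force passes 120 N, or if a joint passes its speed limit or range.

## Working session

There is one attempt and no reset: what is moved stays moved. The work goes in short steps, Python scripts to look and compute and a tool call to move; the robot and the scene stay as the last step left them, time stands still between calls to the robot, and variables do not carry over. Pictures are saved under pics/ and viewed, about 8 in all and at most 12, crops included, and the job is handed in when it is done.

Besides the shell and the picture viewer there is one more tool, called after ">>>" by a JSON object that holds its "op" and its "data", one argument or row to a line. apply_moves: Moves the arm, as the interface text tells. Its arguments: {"type":"object","properties":{"targets":{"type":"string"},"force":{"type":"number"}},"required":["targets"]}

```bash
mkdir -p pics; cat > h.py <<'E'
from bench import *
import numpy as np, cv2
from scipy.spatial.transform import Rotation as R
def Rm(a): return R.from_euler('xyz',a,degrees=True).as_matrix()
def cam(name,s=None):
    m=camera_model(name)
    if name=='wrist':
        s=s or sense(); T=np.eye(4); T[:3,:3]=Rm(s['tcp_rot']); T[:3,3]=s['tool_pos']
        return m,T@np.array(m['T_tool_cam'])
    T=np.eye(4); a=np.array(m['attitude'],float)
    T[:3,:3]=a if a.shape==(3,3) else Rm(a); T[:3,3]=m['position']; return m,T
def w(px,z,m,T):
    r,c=px; d=T[:3,:3]@np.array([(c-m['cx'])/m['fx'],-(r-m['cy'])/m['fy'],-1.])
    p=T[:3,3]; return p+d*(z-p[2])/d[2]
def proj(P,m,T):
    q=T[:3,:3].T@(np.array(P,float)-T[:3,3]); return np.array([m['cy']+m['fy']*(-q[1])/(-q[2]),m['cx']+m['fx']*q[0]/(-q[2])])
def snap(name,f):
    s=sense(); im=snapshot(name); cv2.imwrite('pics/'+f,im[:,:,::-1]); return im,s
E
python3 - <<'E'
from h import *
ims=[]
for c in('top','side'):
    im,s=snap(c,c+'0.png'); m,T=cam(c); print(c,camera_model(c))
    for q,z in(('pot',18),('park_ring',18),('panel',0),('blue_slab',0),('yellow_slab',0),('red_slab',0),('tape',0),('glass_jar',0),('pin_jar',0),('glass_stack_1',0)):
        print(q,[(np.round(d['at']),round(d['confidence'],2),np.round(w(d['at'],z,m,T))) for d in place_of(c,q)[:2]])
    ims.append(im)
print(camera_model('wrist'),sense())
E
```

```text
top {'fx': 536.630897914769, 'fy': 536.630897914769, 'cx': 292.5475870552248, 'cy': 217.21022506073714, 'position': array([ 198.72290967,   10.08125092, 1654.50626896]), 'attitude': array([  9.27085648,   0.55198207, -89.22619757])}
pot [(array([196., 170.]), 0.68, array([530., 414.,  18.]))]
park_ring [(array([197., 205.]), 0.91, array([525., 304.,  18.])), (array([239., 311.]), 0.47, array([397., -27.,  18.]))]
panel [(array([200., 193.]), 0.95, array([519., 344.,   0.]))]
blue_slab [(array([244., 398.]), 0.54, array([ 388., -299.,    0.]))]
yellow_slab [(array([240., 367.]), 0.55, array([ 401., -203.,    0.])), (array([242., 310.]), 0.22, array([392., -25.,   0.]))]
red_slab [(array([226., 430.]), 0.6, array([ 445., -398.,    0.]))]
tape [(array([242., 311.]), 0.87, array([392., -27.,   0.]))]
glass_jar [(array([245., 285.]), 0.71, array([381.,  51.,   0.]))]
pin_jar [(array([251., 242.]), 0.77, array([362., 186.,   0.]))]
glass_stack_1 []
side {'fx': 422.7705307793582, 'fy': 422.7705307793582, 'cx': 278.68128639393564, 'cy': 213.38603196348583, 'position': array([ 203.90995644, -
[... 1244 characters left out ...]
,
         1.00000000e+00]])} {'time': 1.1, 'joint_pos': array([ 7.20556119e+01,  7.47054685e+00,  8.52671827e+01, -1.92811547e-04,
        8.72617264e+01, -4.89260510e+00]), 'qd': array([ 0.01347703,  0.08897855,  0.01693598, -0.09986125,  0.06687606,
        0.01191969]), 'joint_efforts': array([ 2.31533448e-05, -5.69322002e+01, -5.00875962e+01,  4.74977753e-05,
        8.70104523e-04,  1.97409560e-05]), 'tool_pos': array([135.47611999, 584.51264155, 199.70460704]), 'tcp_rot': array([ 1.79999762e+02, -5.25607314e-04,  7.69482262e+01]), 'ft_force': array([ 0.05733165, -0.73493825, -0.04113687]), 'wrist_torque': array([ 0.03722855, -0.00409274,  0.08862852]), 'finger_gap': 85.10933407927106}
```

View pics/top0.png

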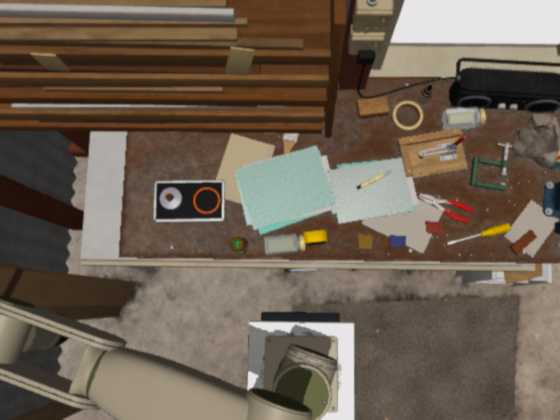

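View pics/side0.png

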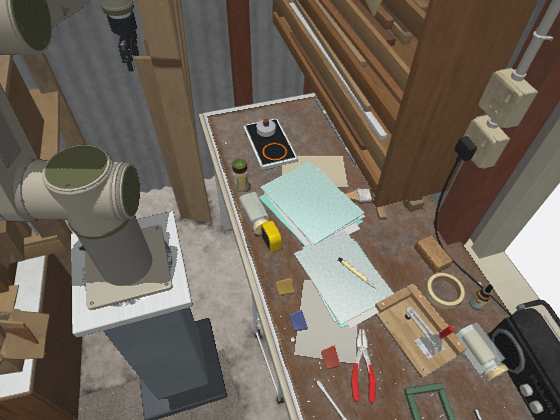

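The pot (196,170 in the top view) stands at the left end of the panel, the ring (200,206) is to its right, and blue (241,398) is the middle slab. I'll move to a view above the panel.

>>> {"op": "apply_moves", "data": {
  "targets": "0 0 -0.1 -1.6 4.5 0 8.5; 0 0 -0.228 -3.2 9 0 8.5; 0 0 -0.228 -4.8 13.5 0 8.5; 0 0 -0.228 -6.4 18 0 8.5; 0 0 -0.228 -8 22.5 0 8.5"
}}

```text
time: 1.6
tool_pos: [338.0, 454.6, 199.9]
tcp_rot: [180.0, -0.0, 90.0]
ft_force: [1.2, 0.3, -0.4]
finger_gap: 85.0
```

>>> {"op": "apply_moves", "data": {
  "targets": "0 0 0 -2.5 3.8 0 8.5; 0 0 0 -5 7.6 0 8.5; 0 0 0 -7.5 11.4 0 8.5; 0 0 0 -9.8 15 0 8.5; 0 0 0 -9.8 15 0 8.5"
}}

```text
time: 2.1
tool_pos: [490.7, 354.1, 199.5]
tcp_rot: [179.9, 0.1, 89.7]
ft_force: [-0.2, 0.4, -0.3]
finger_gap: 85.3
```

```bash
python3 - <<'E'
from h import *
im,s=snap('wrist','w1.png'); m,T=cam('wrist',s); print(s['tool_pos'],s['tcp_rot'])
for q,z in(('pot',18),('park_ring',18),('panel',0),('window_mark',18)):
    print(q,[(np.round(d['at']),round(d['confidence'],2),np.round(w(d['at'],z,m,T),1)) for d in place_of('wrist',q)[:2]])
# ring: orange contour fit
hsv=cv2.cvtColor(im,cv2.COLOR_RGB2HSV)
mk=cv2.inRange(hsv,(4,150,120),(22,255,255))
cs,_=cv2.findContours(mk,cv2.RETR_EXTERNAL,cv2.CHAIN_APPROX_NONE)
c=max(cs,key=cv2.contourArea); P=np.array([w((p[0][1],p[0][0]),18,m,T)[:2] for p in c],np.float32)
print('ring',cv2.minEnclosingCircle(P),cv2.fitEllipse(P))
E
```

```text
[490.68944899 354.11684516 199.48639651] [1.79918564e+02 7.37270841e-02 8.97149451e+01]
pot [(array([198., 326.]), 0.56, array([513.8, 403. ,  18. ]))]
park_ring [(array([205., 232.]), 0.58, array([522. , 294.7,  18. ]))]
panel [(array([196., 279.]), 0.87, array([516.7, 349.3,   0. ]))]
window_mark []
ring ((517.8544921875, 296.9717712402344), 41.202083587646484) ((517.8676147460938, 297.0885314941406), (80.88384246826172, 81.40657806396484), 111.25234985351562)
```

View pics/w1.png

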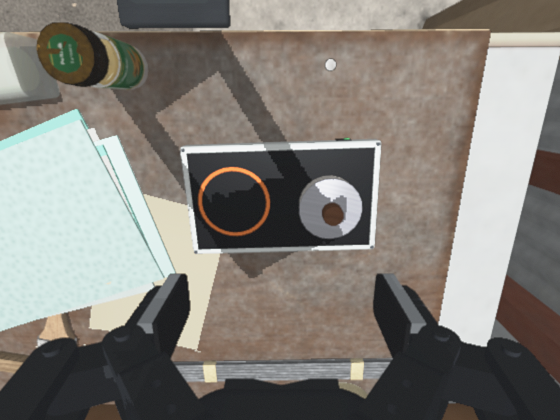

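The ring is centred at (202,234) and the pot's knob at (213,333); the panel lies nearly square to the axes. I'll take one settled shot to refine them.

```bash
python3 - <<'E'
from h import *
im,s=snap('wrist','w2.png'); m,T=cam('wrist',s); print(s['tool_pos'],s['tcp_rot'])
hsv=cv2.cvtColor(im,cv2.COLOR_RGB2HSV)
def W(c,z): return np.array([w((p[0][1],p[0][0]),z,m,T)[:2] for p in c],np.float32)
def big(mk): return max(cv2.findContours(mk,cv2.RETR_EXTERNAL,cv2.CHAIN_APPROX_NONE)[0],key=cv2.contourArea)
print('ring',cv2.fitEllipse(W(big(cv2.inRange(hsv,(4,150,120),(22,255,255))),18)))
a=proj((518,352,18),m,T); r0,c0=int(a[0]-70),int(a[1]-120); print(a)
sub=im[r0:r0+140,c0:c0+240]; h2=hsv[r0:r0+140,c0:c0+240]
# panel black interior -> fill convex hull (inner edge of aluminium frame)
mk=np.zeros(im.shape[:2],np.uint8); mk[r0:r0+140,c0:c0+240]=((sub.max(2)<40)*255).astype(np.uint8)
mk=cv2.morphologyEx(mk,cv2.MORPH_OPEN,np.ones((5,5)))
print('panel black',cv2.minAreaRect(W(big(mk),18)))
# lid: low saturation bright, in pot area
q=proj((518,406,46),m,T).astype(int); box=np.zeros(im.shape[:2],np.uint8); cv2.circle(box,(int(q[1]),int(q[0])),40,255,-1)
g=((hsv[:,:,1]<60)&(hsv[:,:,2]>75)).astype(np.uint8)*255&box
print('lid',cv2.fitEllipse(W(cv2.convexHull(big(g)),46)))
kb=((hsv[:,:,1]>90)&(hsv[:,:,2]>30)&(hsv[:,:,2]<140)).astype(np.uint8)*255
kb2=cv2.circle(np.zeros_like(box),(int(q[1]),int(q[0])),22,255,-1)&kb
print('knob',cv2.fitEllipse(W(big(kb2),60)))
cv2.imwrite('pics/c.png',cv2.resize(im[130:270,170:400,::-1],None,fx=3,fy=3))
E
```

```text
[485.66566237 358.59556074 199.67683349] [-1.79977963e+02 -1.10247713e-02  9.00835503e+01]
ring ((517.855224609375, 297.0497741699219), (81.11210632324219, 81.15333557128906), 108.96459197998047)
[206.3178773  277.25176714]
panel black ((517.00732421875, 334.2288513183594), (112.93885040283203, 120.95783996582031), 1.5714882612228394)
lid ((515.93310546875, 403.4297790527344), (67.30315399169922, 72.2096176147461), 115.6536636352539)
knob ((518.2063598632812, 404.0338134765625), (19.057260513305664, 23.286144256591797), 114.20240020751953)
```

View pics/c.png

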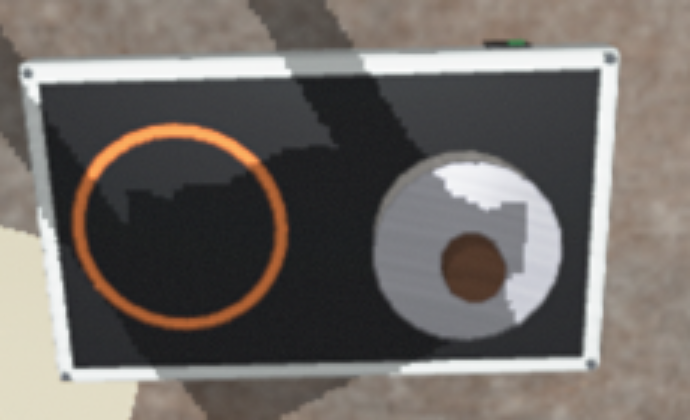

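>>> {"op": "apply_moves", "data": {
  "targets": "0 0 0 1.5 1.2 2 6; 0 0 0 3 2.2 4 4.5; 0 0 0 4.5 3.2 7 4.5; 0 0 0 4.5 3.2 9 4.5; 0 0 0 4.5 3.2 9 4.5"
}}

```text
time: 2.9
tool_pos: [515.3, 402.5, 105.2]
tcp_rot: [-179.7, 0.2, 90.1]
ft_force: [0.0, -0.7, -0.5]
finger_gap: 45.2
```

```bash
python3 - <<'E'
from h import *
s={'tool_pos':[485.666,358.596,199.677],'tcp_rot':[-179.978,-.011,90.08]}; m,T=cam('wrist',s)
C=np.array([w((r,c),18,m,T)[:2] for c,r in((179,154.3),(373.3,149.3),(367.3,251),(192,255.3))]);print(C,C.mean(0))
for i in range(4): d=C[(i+1)%4]-C[i]; print(np.hypot(*d),np.degrees(np.arctan2(d[1],d[0])))
snapshot('wrist')
im,s=snap('wrist','w3.png'); m,T=cam('wrist',s); print(s['tool_pos'],s['tcp_rot'],s['finger_gap'])
for P in((518,404,66),(518,404,46),(518,297,18)): print(proj(P,m,T))
cv2.imwrite('pics/c3.png',im[:,:,::-1])
E
```

```text
[[458.45409134 244.54584967]
 [452.52682706 456.70733598]
 [574.47784048 460.7849279 ]
 [580.73673427 248.33203842]] [516.54887329 352.59253799]
212.24426666666048 91.6002853273948
122.0191641934828 1.9150460084008936
212.54506345871297 -88.31254586483202
122.34124401305671 -178.22654019379954
[516.41741742 402.8802916  107.83091084] [-1.79804325e+02  1.26589411e-01  9.01145318e+01] 44.89997462219857
[225.40302456 285.8462681 ]
[216.12008131 285.55950157]
[204.81334389 160.14371339]
```

View pics/c3.png

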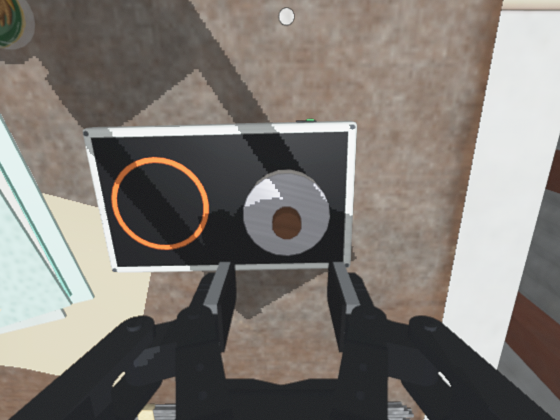

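>>> {"op": "apply_moves", "data": {
  "targets": "0 0 0 0.1 0 1.5 4.5; 0 0 0 0.1 -0.1 3 4.5; 0 0 0 0.1 -0.1 4.5 4.5; 0 0 0 0.1 -0.1 5.7 4.5; 0 0 0 0.1 -0.1 5.7 4.5"
}}

```text
time: 3.5
tool_pos: [515.7, 402.4, 49.2]
tcp_rot: [-179.8, 0.2, 90.0]
ft_force: [-1.4, -0.2, -0.6]
finger_gap: 45.1
```

```bash
python3 - <<'E'
from h import *
snapshot('wrist');snapshot('wrist')
im,s=snap('wrist','w4.png'); m,T=cam('wrist',s); print(s['tool_pos'],s['tcp_rot'],s['finger_gap'],s['ft_force'])
E
```

```text
[517.29267267 403.47877953  52.05275041] [-1.79941638e+02  3.87253112e-02  9.00025994e+01] 45.29407227691565 [ 0.45232822 -0.5749681   0.49443213]
```

View pics/w4.png

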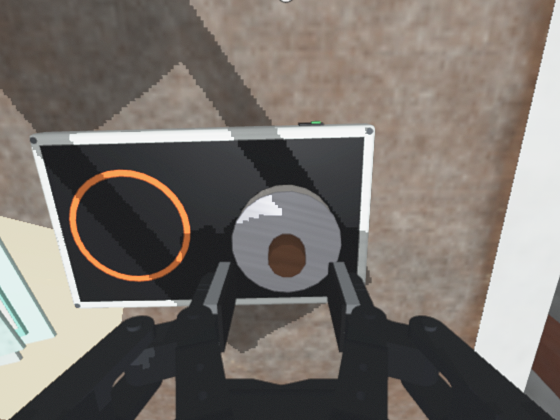

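The knob (257,287) is centred between the fingers, though the tips look higher than I expected. A gentle close will test it.

>>> {"op": "apply_moves", "data": {
  "targets": "0 0 0 0 0 0 3.5; 0 0 0 0 0 0 2.5; 0 0 0 0 0 0 1.8; 0 0 0 0 0 0 1.8; 0 0 0 0 0 0 1.8",
  "force": 20
}}

```text
time: 4.15
tool_pos: [517.7, 403.9, 52.8]
tcp_rot: [180.0, -0.0, 90.0]
ft_force: [-0.4, 0.0, -0.2]
finger_gap: 18.1
```

```bash
python3 - <<'E'
from h import *
im,s=snap('wrist','w5.png'); print(s['tool_pos'],s['tcp_rot'],s['finger_gap'],s['ft_force'])
E
```

```text
[517.67016538 403.85155282  52.8385815 ] [ 1.79989366e+02 -7.03377672e-03  9.00126276e+01] 18.098482747899972 [-0.36250538  0.02796661 -0.17121896]
```

View pics/w5.png

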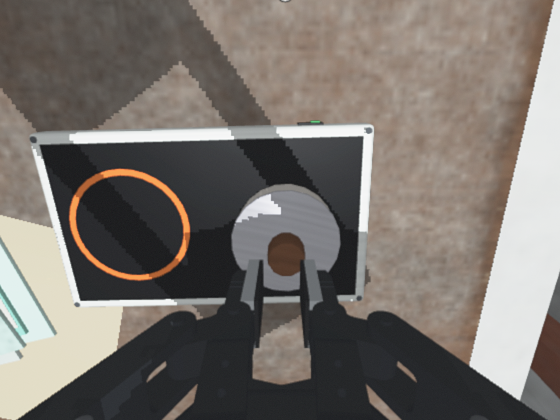

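The fingers closed to 18 mm above the knob, so they really are shorter than the text says: by scale, about 40 mm short of the TCP. I'll reopen and descend in small, force-checked steps.

>>> {"op": "apply_moves", "data": {
  "targets": "0 0 0 0 0 0 3.5; 0 0 0 0 0 0.1 4; 0 0 0 0 0 0.2 4; 0 0 0 0 0 0.3 4; 0 0 0 0 0 0.4 4"
}}

```text
time: 4.7
tool_pos: [517.5, 403.8, 48.5]
tcp_rot: [-180.0, 0.0, 90.0]
ft_force: [0.8, -0.3, -1.1]
finger_gap: 39.8
```

>>> {"op": "apply_moves", "data": {
  "targets": "0 0 0 0 0 0.1 4; 0 0 0 0 0 0.2 4; 0 0 0 0 0 0.3 4; 0 0 0 0 0 0.3 4; 0 0 0 0 0 0.3 4"
}}

```text
time: 5.2
tool_pos: [517.6, 403.8, 45.6]
tcp_rot: [-180.0, 0.0, 90.0]
ft_force: [0.8, 0.1, -0.6]
finger_gap: 40.0
```

>>> {"op": "apply_moves", "data": {
  "targets": "0 0 0 0 0 0.2 4; 0 0 0 0 0 0.4 4; 0 0 0 0 0 0.6 4; 0 0 0 0 0 0.7 4; 0 0 0 0 0 0.7 4"
}}

```text
time: 5.7
tool_pos: [517.4, 403.7, 38.3]
tcp_rot: [-180.0, 0.0, 90.0]
ft_force: [-1.1, 0.4, 0.3]
finger_gap: 39.8
```

```bash
python3 - <<'E'
from h import *
im,s=snap('wrist','w6.png'); print(s['tool_pos'],s['finger_gap'],s['ft_force'])
E
```

```text
[517.41269755 403.66056501  38.32518868] 39.7749288573639 [-1.09714345  0.44453448  0.29629472]
```

View pics/w6.png

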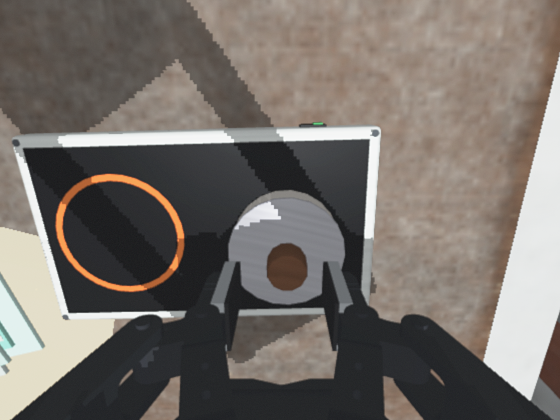

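>>> {"op": "apply_moves", "data": {
  "targets": "0 0 0 0 0 0.3 4; 0 0 0 0 0 0.6 4; 0 0 0 0 0 0.9 4; 0 0 0 0 0 1.2 4; 0 0 0 0 0 1.2 4"
}}

```text
time: 6.25
tool_pos: [517.2, 403.5, 25.9]
tcp_rot: [-179.9, 0.0, 90.0]
ft_force: [0.3, -0.0, -0.2]
finger_gap: 39.9
```

>>> {"op": "apply_moves", "data": {
  "targets": "0 0 0 0 0 0.2 4; 0 0 0 0 0 0.4 4; 0 0 0 0 0 0.6 4; 0 0 0 0 0 0.6 4; 0 0 0 0 0 0.6 4"
}}

```text
time: 6.75
tool_pos: [517.5, 403.8, 20.6]
tcp_rot: [-180.0, 0.0, 90.0]
ft_force: [-1.7, 0.8, 0.8]
finger_gap: 40.2
```

>>> {"op": "apply_moves", "data": {
  "targets": "0 0 0 0 0 0 3; 0 0 0 0 0 0 2; 0 0 0 0 0 0 1.8; 0 0 0 0 0 0 1.8; 0 0 0 0 0 0 1.8",
  "force": 20
}}

```text
time: 7.25
tool_pos: [517.8, 404.1, 21.1]
tcp_rot: [180.0, -0.0, 90.0]
ft_force: [-0.9, 1.2, 3.1]
finger_gap: 21.2
```

The knob is now gripped at 21 mm. I'll reopen and take it a little deeper.

>>> {"op": "apply_moves", "data": {
  "targets": "0 0 0 0 0 0 3.5; 0 0 0 0 0 0.2 3.5; 0 0 0 0 0 0.4 3.5; 0 0 0 0 0 0.6 3.5; 0 0 0 0 0 0.6 3.5"
}}

```text
time: 7.75
tool_pos: [517.2, 403.4, 13.9]
tcp_rot: [-179.9, 0.0, 90.0]
ft_force: [0.3, 1.0, -0.7]
finger_gap: 34.9
```

>>> {"op": "apply_moves", "data": {
  "targets": "0 0 0 0 0 0 2.5; 0 0 0 0 0 0 1.8; 0 0 0 0 0 0 1.8; 0 0 0 0 0 0 1.8; 0 0 0 0 0 0 1.8",
  "force": 25
}}

```text
time: 8.25
tool_pos: [517.6, 403.8, 14.7]
tcp_rot: [180.0, -0.0, 90.0]
ft_force: [0.7, 0.2, -1.0]
finger_gap: 21.0
```

>>> {"op": "apply_moves", "data": {
  "targets": "0 0 0 -0.5 0 0 1.8; 0 0 0 -1.5 0 0 1.8; 0 0 0 -2.7 0 0 1.8; 0 0 0 -3.9 0 0 1.8; 0 0 0 -5.1 0 0 1.8"
}}

```text
time: 8.75
tool_pos: [517.6, 351.3, 14.6]
tcp_rot: [-180.0, 0.0, 90.0]
ft_force: [1.0, 0.5, -0.1]
finger_gap: 21.0
```

>>> {"op": "apply_moves", "data": {
  "targets": "0 0 0 -1.2 0 0 1.8; 0 0 0 -2.4 0 0 1.8; 0 0 0 -3.6 0 0 1.8; 0 0 0 -4.6 0 0 1.8; 0 0 0 -5.3 0 0 1.8"
}}

```text
time: 9.25
tool_pos: [517.6, 298.7, 14.7]
tcp_rot: [-180.0, 0.0, 90.0]
ft_force: [-0.2, 0.8, -2.4]
finger_gap: 20.8
```

>>> {"op": "apply_moves", "data": {
  "targets": "0 0 0 -0.3 0 0 1.8; 0 0 0 -0.3 0 0 1.8; 0 0 0 -0.3 0 0 1.8; 0 0 0 -0.3 0 0 1.8; 0 0 0 -0.3 0 0 1.8"
}}

```text
time: 9.75
tool_pos: [517.6, 297.1, 14.7]
tcp_rot: [180.0, 0.0, 90.0]
ft_force: [0.1, -1.0, -0.8]
finger_gap: 20.7
```

```bash
python3 - <<'E'
from h import *
im,s=snap('wrist','w7.png'); print(s['tool_pos'],s['finger_gap'],s['ft_force'])
m,T=cam('wrist',s)
for P in((518,297,18),(514.7,407.3,18)): print(proj(P,m,T))
E
```

```text
[517.60784782 297.05018789  14.6585967 ] 20.670995135137897 [ 0.14360506 -1.01056665 -0.81368659]
[251.37926604 284.72266891]
[246.50942986 475.547932  ]
```

View pics/w7.png

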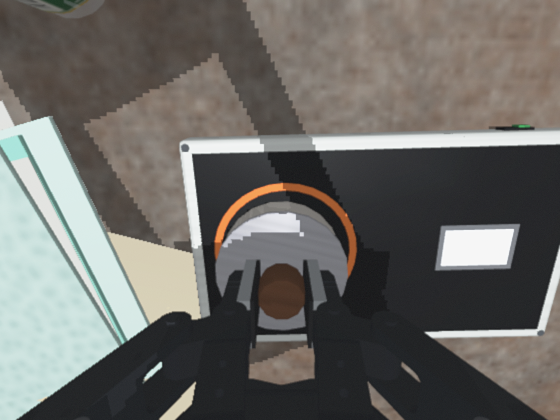

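The pot is on the ring (ring centre about 250,286), and the now visible window at (246,478) has its long side along world Y. I'll release the knob and lift.

>>> {"op": "apply_moves", "data": {
  "targets": "0 0 0 0 0 0 2.8; 0 0 0 0 0 0 3.6; 0 0 0 0 0 0 4; 0 0 0 0 0 0 4; 0 0 0 0 0 0 4"
}}

```text
time: 10.3
tool_pos: [517.7, 296.9, 14.8]
tcp_rot: [180.0, -0.0, 90.0]
ft_force: [-0.3, -0.3, -0.2]
finger_gap: 40.0
```

>>> {"op": "apply_moves", "data": {
  "targets": "0 0 0 0 0 -2 4; 0 0 0 0 0 -5 5; 0 0 0 0 0 -9 6; 0 0 0 0 0 -13 7; 0 0 0 0 0 -18 8"
}}

```text
time: 10.8
tool_pos: [516.5, 296.3, 194.6]
tcp_rot: [-179.8, 0.1, 90.0]
ft_force: [1.1, 1.4, 0.3]
finger_gap: 79.6
```

```bash
python3 - <<'E'
from h import *
snapshot('wrist')
im,s=snap('wrist','w8.png'); print(s['tool_pos'],s['tcp_rot'],s['finger_gap'],s['ft_force'])
m,T=cam('wrist',s); hsv=cv2.cvtColor(im,cv2.COLOR_RGB2HSV)
def W(c,z): return np.array([w((p[0][1],p[0][0]),z,m,T)[:2] for p in c],np.float32)
def big(mk): return max(cv2.findContours(mk,cv2.RETR_EXTERNAL,cv2.CHAIN_APPROX_NONE)[0],key=cv2.contourArea)
c=W(big(cv2.inRange(hsv,(4,150,120),(22,255,255))),18); print('ring',cv2.minEnclosingCircle(c))
q=proj((518,297,60),m,T)
kb=((hsv[:,:,1]>90)&(hsv[:,:,2]>30)&(hsv[:,:,2]<140)).astype(np.uint8)*255
kb&=cv2.circle(np.zeros_like(kb),(int(q[1]),int(q[0])),22,255,-1)
print('knob',cv2.fitEllipse(W(big(kb),60)))
q=proj((514.7,407,18),m,T)
wb=((im.min(2)>225)*255).astype(np.uint8)&cv2.circle(np.zeros_like(kb),(int(q[1]),int(q[0])),35,255,-1)
print('window',cv2.minAreaRect(W(big(wb),18)))
print('pot',[(w(d['at'],18,m,T),d['confidence']) for d in place_of('wrist','pot')])
E
```

```text
[520.79523772 298.31639929 206.41806136] [179.39872355  -0.27868499  90.01746001] 79.79295365107063 [0.65636037 0.60893891 7.50599296]
ring ((518.00927734375, 297.0371398925781), 41.29713439941406)
knob ((518.6649169921875, 294.7541809082031), (18.8372802734375, 21.345478057861328), 88.90184020996094)
window ((514.77099609375, 407.3563232421875), (21.88823699951172, 38.677406311035156), 0.022842666134238243)
pot [(array([515.26660414, 295.60020908,  18.        ]), 0.57)]
```

>>> {"op": "apply_moves", "data": {
  "targets": "0 0 0.1 -3 -0.7 0 8; 0 0 0.25 -7.5 -1.7 0 8; 0 0 0.4 -12.5 -2.8 0 8; 0 0 0.55 -17.5 -4 0 8; 0 0 0.7 -22 -5 0 8"
}}

```text
time: 11.45
tool_pos: [466.2, 75.2, 193.2]
tcp_rot: [-179.9, 0.1, 49.6]
ft_force: [0.7, -1.0, 0.4]
finger_gap: 80.0
```

```bash
python3 - <<'E'
from h import *
s=sense(); print(s['tool_pos'],s['tcp_rot'],s['qd'])
M=Rm(s['tcp_rot']); print(M.T@(np.array([391,-296,195])-s['tool_pos'])/10)
E
```

```text
[466.15832152  75.16456302 193.19954435] [-1.79931366e+02  7.81445365e-02  4.95846999e+01] [-55.73223042 -32.71704605  28.27223499  -0.09033368   3.80772447
  30.37447811]
[-33.13208185  18.3409933   -0.15682801]
```

>>> {"op": "apply_moves", "data": {
  "targets": "0 0 0.14 -4.4 2.5 0 8; 0 0 0.28 -8.8 4.9 0 8; 0 0 0.42 -13.2 7.3 0 8; 0 0 0.56 -17.6 9.7 0 8; 0 0 0.7 -22 12.2 0 8"
}}

```text
time: 11.95
tool_pos: [418.2, -170.1, 193.6]
tcp_rot: [-180.0, 0.0, 9.5]
ft_force: [1.2, 0.1, -0.3]
finger_gap: 80.0
```

```bash
python3 - <<'E'
from h import *
s=sense(); print(s['tool_pos'],s['tcp_rot'])
M=Rm(s['tcp_rot']); print(M.T@(np.array([391,-296,195])-s['tool_pos'])/10)
E
```

```text
[ 418.21576611 -170.0668152   193.57699481] [-1.79955067e+02  4.73152556e-02  9.46868936e+00]
[-4.756322   11.97390772 -0.14776304]
```

>>> {"op": "apply_moves", "data": {
  "targets": "0 0 0.1 -1.5 4 0 7; 0 0 0.165 -3 7.5 0 7; 0 0 0.165 -4 10 0 6; 0 0 0.165 -4.8 12 0 6; 0 0 0.165 -4.8 12 0 6"
}}

```text
time: 12.45
tool_pos: [391.3, -296.8, 193.2]
tcp_rot: [-180.0, 0.1, 0.2]
ft_force: [-0.3, 0.5, -0.2]
finger_gap: 60.0
```

```bash
python3 - <<'E'
from h import *
snapshot('wrist');snapshot('wrist')
im,s=snap('wrist','w9.png'); print(s['tool_pos'],s['tcp_rot'],s['finger_gap'])
m,T=cam('wrist',s)
print([(d['at'],w(d['at'],0,m,T),d['confidence']) for d in place_of('wrist','blue_slab')])
hsv=cv2.cvtColor(im,cv2.COLOR_RGB2HSV)
mk=cv2.inRange(hsv,(105,80,40),(130,255,255)); mk=cv2.morphologyEx(mk,cv2.MORPH_OPEN,np.ones((3,3)))
c=max(cv2.findContours(mk,cv2.RETR_EXTERNAL,cv2.CHAIN_APPROX_NONE)[0],key=cv2.contourArea)
ap=cv2.approxPolyDP(cv2.convexHull(c),6,True)[:,0]; print(ap.tolist())
for z in(0,10):
    P=np.array([w((p[0][1],p[0][0]),z,m,T)[:2] for p in c],np.float32); print(z,cv2.minAreaRect(P)); print(np.array([w((b,a),z,m,T)[:2] for a,b in ap]).round(1).tolist())
x,y,a,b=cv2.boundingRect(c); v=im.copy(); cv2.imwrite('pics/v9.png',cv2.resize(v[max(0,y-60):y+b+60,max(0,x-80):x+a+80,::-1],None,fx=3,fy=3)); print(x,y,a,b)
E
```

```text
[ 392.13521578 -294.59164845  193.474326  ] [-1.79903080e+02  7.61258174e-02  2.74118808e-01] 60.20462333280196
[([176.2, 290.9], array([ 403.15149092, -296.07788541,    0.        ]), 0.8)]
[[304, 157], [301, 198], [273, 196], [274, 159]]
0 ((399.4468994140625, -297.87615966796875), (49.9661750793457, 34.590206146240234), 86.98320770263672)
[[417.7, -273.8], [415.5, -322.2], [382.4, -320.0], [383.6, -276.3]]
10 ((399.2467956542969, -295.6173400878906), (48.60878372192383, 33.65049743652344), 86.98320770263672)
[[417.0, -272.2], [414.8, -319.3], [382.7, -317.1], [383.9, -274.6]]
273 157 32 43
```

View pics/v9.png

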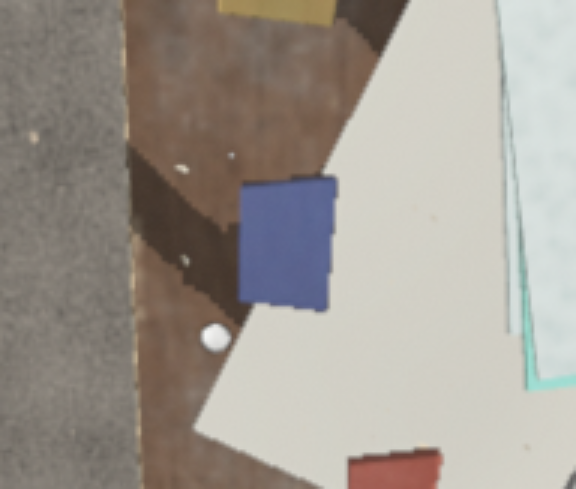

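Blue is at (176,289) in the full frame, about (399,-296) in the world, with its long side along Y and slightly tapered. Next is the move over it and the first part of the descent.

>>> {"op": "apply_moves", "data": {
  "targets": "0 0 0.047 0.7 0.2 3 5.2; 0 0 0.047 0.7 0.2 7 5.2; 0 0 0.047 0.7 0.2 11 5.2; 0 0 0.047 0.7 0.2 13.4 5.2; 0 0 0.047 0.7 0.2 13.4 5.2"
}}

```text
time: 13.15
tool_pos: [397.3, -293.3, 56.4]
tcp_rot: [-179.7, 0.3, -2.3]
ft_force: [-0.2, 1.3, -0.2]
finger_gap: 51.8
```

```bash
cat > blue.py <<'E'
from h import *
def run(f):
    snapshot('wrist');snapshot('wrist')
    im,s=snap('wrist',f); print(s['tool_pos'],s['tcp_rot'],s['finger_gap'],s['ft_force'])
    m,T=cam('wrist',s); hsv=cv2.cvtColor(im,cv2.COLOR_RGB2HSV)
    mk=cv2.inRange(hsv,(105,70,40),(130,255,255)); mk=cv2.morphologyEx(mk,cv2.MORPH_OPEN,np.ones((3,3)))
    c=max(cv2.findContours(mk,cv2.RETR_EXTERNAL,cv2.CHAIN_APPROX_NONE)[0],key=cv2.contourArea)
    ap=cv2.approxPolyDP(cv2.convexHull(c),7,True)[:,0]; print(ap.tolist())
    return im,s,m,T,c,ap
E
python3 - <<'E'
from blue import *
im,s,m,T,c,ap=run('w10.png')
P=np.array([w((p[0][1],p[0][0]),10,m,T)[:2] for p in c],np.float32); print(cv2.minAreaRect(P)); print(np.array([w((b,a),10,m,T)[:2] for a,b in ap]).round(1).tolist())
E
```

```text
[ 399.97813048 -296.15099802   61.11673816] [-1.79976553e+02  2.23817029e-02 -2.28123300e+00] 52.22318497368399 [ 0.07194382 -0.11321132  0.87010935]
[[303, 182], [302, 246], [259, 243], [258, 188]]
((399.428955078125, -295.3123474121094), (50.05487823486328, 34.180721282958984), 87.1587905883789)
[[416.7, -271.1], [415.1, -321.1], [382.5, -317.3], [384.4, -274.3]]
```

>>> {"op": "apply_moves", "data": {
  "targets": "0 0 0 0 0 2 5.2; 0 0 0 0 0 4 5.2; 0 0 0 0 0 6 5.2; 0 0 0 0 0 7.5 5.2; 0 0 0 0 0 8.3 5.2"
}}

```text
time: 13.8
tool_pos: [400.7, -297.6, -21.4]
tcp_rot: [179.9, -0.1, -2.3]
ft_force: [-0.9, -0.1, 0.4]
finger_gap: 52.0
```

```bash
python3 - <<'E'
from blue import *
im,s,m,T,c,ap=run('w11.png')
P=np.array([w((p[0][1],p[0][0]),10,m,T)[:2] for p in c],np.float32); print(cv2.minAreaRect(P)); print(np.array([w((b,a),10,m,T)[:2] for a,b in ap]).round(1).tolist())
E
```

```text
[ 400.20195318 -297.14827726  -21.71449646] [ 1.79975531e+02 -2.93233779e-02 -2.33674590e+00] 52.23263699641035 [-0.0852215   0.95032987  0.15466197]
[[315, 222], [312, 311], [248, 308], [245, 232]]
((399.3177185058594, -295.5438232421875), (49.9935417175293, 34.80565643310547), 87.20453643798828)
[[417.3, -271.4], [415.5, -320.7], [382.4, -317.5], [384.1, -275.1]]
```

View pics/w11.png

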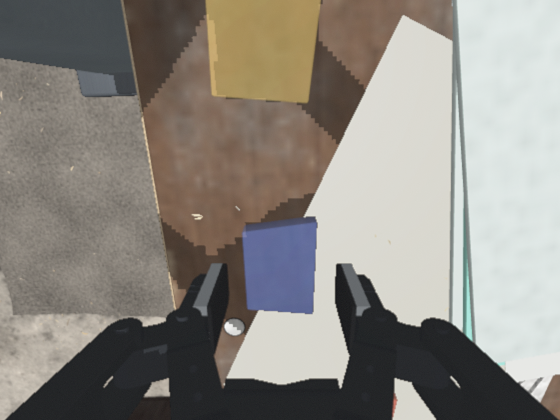

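>>> {"op": "apply_moves", "data": {
  "targets": "0 0 0 0 0 0.2 5.2; 0 0 0 0 0 0.4 5.2; 0 0 0 0 0 0.6 5.2; 0 0 0 0 0 0.8 5.2; 0 0 0 0 0 0.9 5.2"
}}

```text
time: 14.45
tool_pos: [399.6, -296.8, -31.5]
tcp_rot: [-180.0, 0.0, -2.4]
ft_force: [0.5, 0.5, -0.1]
finger_gap: 52.1
```

>>> {"op": "apply_moves", "data": {
  "targets": "0 0 0 0 0 0.1 5.2; 0 0 0 0 0 0.2 5.2; 0 0 0 0 0 0.3 5.2; 0 0 0 0 0 0.3 5.2; 0 0 0 0 0 0.3 5.2"
}}

```text
time: 14.95
tool_pos: [399.7, -296.9, -34.3]
tcp_rot: [-180.0, 0.0, -2.4]
ft_force: [-0.0, 0.0, -0.2]
finger_gap: 52.0
```

>>> {"op": "apply_moves", "data": {
  "targets": "0 0 0 0 0 0 4.6; 0 0 0 0 0 0 4; 0 0 0 0 0 0 3.3; 0 0 0 0 0 0 3; 0 0 0 0 0 0 3",
  "force": 25
}}

```text
time: 15.45
tool_pos: [401.2, -298.3, -32.4]
tcp_rot: [179.9, -0.1, -2.3]
ft_force: [-0.6, 1.2, 11.9]
finger_gap: 34.7
```

>>> {"op": "apply_moves", "data": {
  "targets": "0 0 0 0 0 0 3; 0 0 0 0 0 0 3; 0 0 0 0 0 0 3; 0 0 0 0 0 0 3; 0 0 0 0 0 0 3"
}}

```text
time: 15.95
tool_pos: [401.1, -298.3, -32.4]
tcp_rot: [179.9, -0.1, -2.3]
ft_force: [-0.9, 1.3, 12.3]
finger_gap: 34.2
```

>>> {"op": "apply_moves", "data": {
  "targets": "0 0 0 0 0 -0.2 2.9; 0 0 0 0 0 -0.6 2.9; 0 0 0 0 0 -1.5 2.9; 0 0 0 0 0 -3 2.9; 0 0 0 0 0 -5 2.9",
  "force": 40
}}

```text
time: 16.45
tool_pos: [398.9, -296.1, 15.6]
tcp_rot: [-179.9, 0.1, -2.3]
ft_force: [1.1, -0.3, -0.1]
finger_gap: 33.9
```

```bash
python3 - <<'E'
from blue import *
im,s,m,T,c,ap=run('w12.png')
zb=s['tool_pos'][2]+32.4+10
print(np.array([w((b,a),zb,m,T)[:2] for a,b in ap]).round(1).tolist(), cv2.minAreaRect(np.array([w((p[0][1],p[0][0]),zb,m,T)[:2] for p in c],np.float32)))
E
```

```text
[ 401.57521619 -298.55566773   18.85314219] [179.8122152   -0.222133    -2.34423629] 34.099694988467434 [-0.34468486 -0.02617335  0.90199455]
[[320, 229], [315, 324], [248, 320], [242, 240]]
[[419.7, -272.0], [417.2, -321.8], [384.7, -318.1], [385.2, -275.8]] ((401.6326599121094, -296.4835205078125), (50.4980583190918, 35.52055358886719), 87.6269302368164)
```

View pics/w12.png

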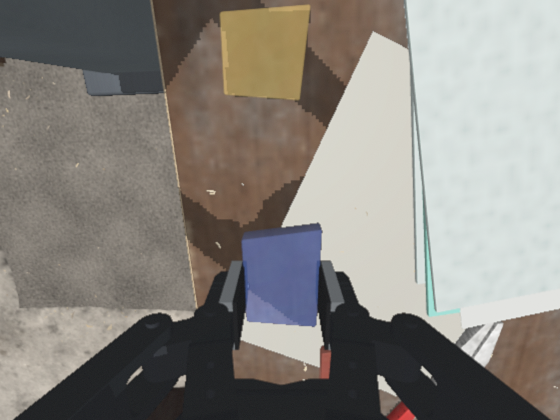

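The slab is lifted and held evenly between the fingers, with its centre at about (277,282). Now I carry it high over the things in between.

>>> {"op": "apply_moves", "data": {
  "targets": "0 0 0 0 0 -2 2.9; 0 0 0 0 0 -5 2.9; 0 0 0 0.1 -1 -9 2.9; 0 0 0 0.4 -3 -12 2.9; 0 0 0 0.7 -6 -13.5 2.9"
}}

```text
time: 17.1
tool_pos: [410.0, -238.2, 153.1]
tcp_rot: [179.9, -0.2, -2.5]
ft_force: [0.7, -0.2, -0.9]
finger_gap: 34.3
```

>>> {"op": "apply_moves", "data": {
  "targets": "0 0 0 0.5 -4 0 2.9; 0 0 0 1 -8 0 2.9; 0 0 0 1.5 -12.5 0 2.9; 0 0 0 2.1 -17 0 2.9; 0 0 0 2.6 -21.5 0 2.9"
}}

```text
time: 17.6
tool_pos: [443.5, -21.7, 149.7]
tcp_rot: [-180.0, 0.1, -2.4]
ft_force: [1.5, -0.2, -0.4]
finger_gap: 34.0
```

>>> {"op": "apply_moves", "data": {
  "targets": "0 0 0 0.5 -4.5 0 2.9; 0 0 0 1 -9 0 2.9; 0 0 0 1.6 -13.5 0 2.9; 0 0 0 2.1 -17.5 0 2.9; 0 0 0 2.6 -21.5 0 2.9"
}}

```text
time: 18.1
tool_pos: [478.1, 192.0, 149.4]
tcp_rot: [180.0, 0.1, -2.3]
ft_force: [0.2, -0.6, 0.2]
finger_gap: 33.9
```

```bash
python3 - <<'E'
from h import *
s=sense(); print(s['tool_pos'],s['tcp_rot'],s['finger_gap'])
print(Rm(s['tcp_rot']).T@(np.array([514.8,405.8,100])-s['tool_pos'])/10)
E
```

```text
[478.13140015 192.03071185 149.41259484] [ 1.79966526e+02  7.84354886e-02 -2.32016454e+00] 33.93149909606904
[  2.80520398 -21.51073229   4.92485738]
```

>>> {"op": "apply_moves", "data": {
  "targets": "0 0 -0.02 0.6 -4.5 0 2.9; 0 0 -0.04 1.2 -9 0 2.9; 0 0 -0.058 1.8 -13.5 0 2.9; 0 0 -0.058 2.3 -17.5 0 2.9; 0 0 -0.058 2.7 -20.5 0 2.9"
}}

```text
time: 18.6
tool_pos: [513.3, 396.2, 148.8]
tcp_rot: [180.0, 0.1, 1.0]
ft_force: [-0.3, 0.1, -0.3]
finger_gap: 34.0
```

>>> {"op": "apply_moves", "data": {
  "targets": "0 0 0 0.1 -1 0.5 2.9; 0 0 0 0.1 -1 2 2.9; 0 0 0 0.1 -1 4 2.9; 0 0 0 0.1 -1 5.5 2.9; 0 0 0 0.1 -1 6 2.9"
}}

```text
time: 19.1
tool_pos: [513.2, 401.5, 86.8]
tcp_rot: [179.8, 0.3, 0.9]
ft_force: [-0.7, -0.5, -1.0]
finger_gap: 33.6
```

```bash
cat > fin.py <<'E'
from blue import *
import sys
im,s,m,T,c,ap=run(sys.argv[1])
zb=s['tool_pos'][2]+42.4
P=np.array([w((p[0][1],p[0][0]),zb,m,T)[:2] for p in c],np.float32)
print('slab',np.array([w((b,a),zb,m,T)[:2] for a,b in ap]).round(1).tolist(), cv2.minAreaRect(P))
hsv=cv2.cvtColor(im,cv2.COLOR_RGB2HSV)
o=cv2.inRange(hsv,(4,150,120),(22,255,255)); cc=max(cv2.findContours(o,0,cv2.CHAIN_APPROX_NONE)[0],key=cv2.contourArea)
R_=np.array([w((p[0][1],p[0][0]),18,m,T)[:2] for p in cc],np.float32); print('ring',cv2.minEnclosingCircle(R_))
cen=np.array([514.8,407.4,s['tool_pos'][2]]); 
print('to go tool cm',Rm(s['tcp_rot']).T@(np.array([514.8,405.8,-4.4])-s['tool_pos'])/10)
E
python3 fin.py w13.png
```

```text
[514.16943455 402.46072743  88.92988812] [1.79899972e+02 1.38953060e-01 9.20122960e-01] 33.599799159516415 [-0.41118272 -0.66286595 -0.60691764]
[[319, 223], [315, 325], [247, 321], [244, 233]]
slab [[530.3, 432.8], [531.3, 379.6], [498.1, 381.3], [497.6, 427.5]] ((514.13232421875, 405.8275451660156), (36.019832611083984, 53.834903717041016), 0.19789910316467285)
ring ((480.9694519042969, 284.0702819824219), 5.5174126625061035)
to go tool cm [ 0.09104481 -0.34916448  9.3322001 ]
```

Both the slab's apparent length and its offset have changed a little since the lift. I'll check the edge profile to tell tilt from the side face showing.

```bash
python3 - <<'E'
import cv2
for f in('w12','w13'):
    im=cv2.imread(f'pics/{f}.png')[:,:,::-1]
    for col in(262,300):
        print(f,col,[(r,*map(int,im[r,col])) for r in list(range(216,248,1))])
        print([(r,*map(int,im[r,col])) for r in range(314,332,2)])
E
```

```text
w12 262 [(216, 75, 61, 50), (217, 75, 61, 51), (218, 75, 61, 51), (219, 74, 61, 50), (220, 76, 63, 52), (221, 77, 62, 51), (222, 76, 62, 52), (223, 77, 63, 53), (224, 77, 62, 52), (225, 78, 62, 53), (226, 76, 62, 52), (227, 75, 61, 51), (228, 77, 63, 53), (229, 75, 66, 65), (230, 71, 69, 82), (231, 72, 72, 91), (232, 72, 73, 93), (233, 75, 75, 96), (234, 75, 77, 97), (235, 76, 77, 99), (236, 77, 80, 105), (237, 87, 94, 130), (238, 96, 103, 145), (239, 96, 104, 148), (240, 97, 105, 149), (241, 95, 103, 148), (242, 96, 104, 149), (243, 94, 103, 148), (244, 94, 103, 147), (245, 95, 103, 149), (246, 95, 103, 148), (247, 95, 104, 147)]
[(314, 123, 130, 171), (316, 123, 131, 170), (318, 125, 133, 173), (320, 126, 136, 177), (322, 131, 134, 163), (324, 213, 211, 201), (326, 212, 210, 201), (328, 211, 209, 200), (330, 213, 210, 201)]
w12 300 [(216, 214, 212, 202), (217, 214, 212, 202), (218, 214, 212, 202), (219, 214, 211, 201), (220, 213, 211, 202), (221, 213, 211, 201), (222, 214, 213, 203), (223, 216, 214, 204), (224, 213, 211, 201), (225, 143, 143, 142), (226, 74, 75, 91), (227, 68, 70, 
[... 1620 characters left out ...]
6, 89), (224, 82, 86, 96), (225, 81, 90, 116), (226, 83, 93, 126), (227, 81, 94, 128), (228, 74, 87, 122), (229, 63, 76, 113), (230, 62, 76, 114), (231, 66, 81, 122), (232, 77, 96, 148), (233, 88, 110, 174), (234, 90, 114, 181), (235, 90, 113, 180), (236, 91, 115, 181), (237, 90, 114, 180), (238, 91, 115, 181), (239, 90, 114, 181), (240, 89, 113, 180), (241, 91, 115, 181), (242, 90, 113, 180), (243, 91, 114, 181), (244, 90, 115, 181), (245, 90, 113, 180), (246, 91, 113, 180), (247, 90, 112, 181)]
[(314, 213, 228, 246), (316, 195, 217, 245), (318, 155, 178, 233), (320, 154, 177, 232), (322, 156, 178, 233), (324, 156, 178, 234), (326, 161, 167, 191), (328, 164, 165, 172), (330, 162, 163, 171)]
```

The slab's top-face edges match between the two pictures, so it hasn't slipped or tilted. Now the descent.

>>> {"op": "apply_moves", "data": {
  "targets": "0 0 0 0 -0.2 1 2.9; 0 0 0 0.1 -0.3 2.5 2.9; 0 0 0 0.1 -0.3 4 2.9; 0 0 0 0.1 -0.3 5.5 2.9; 0 0 0 0.1 -0.3 6.5 2.9"
}}

```text
time: 19.75
tool_pos: [514.7, 406.3, 22.8]
tcp_rot: [179.9, 0.1, 1.0]
ft_force: [-0.4, 0.3, -0.9]
finger_gap: 33.7
```

>>> {"op": "apply_moves", "data": {
  "targets": "0 0 0 0 0 0.5 2.9; 0 0 0 0 0 0.9 2.9; 0 0 0 0 0 1.2 2.9; 0 0 0 0 0 1.4 2.9; 0 0 0 0 0 1.5 2.9"
}}

```text
time: 20.25
tool_pos: [516.2, 407.2, 11.1]
tcp_rot: [-180.0, -0.0, 1.0]
ft_force: [-0.4, -0.2, 0.4]
finger_gap: 34.2
```

```bash
cat > fin2.py <<'E'
from h import *
import sys
snapshot('wrist');im,s=snap('wrist',sys.argv[1]); m,T=cam('wrist',s); p=s['tool_pos']; print(p,s['tcp_rot'],s['finger_gap'],s['ft_force'],s['time'])
zb=p[2]+42.4
g=im[:,:,2].astype(float)
for col in(262,281,300):
    r=g[215:335,col]; d=np.diff(r); print(col,[(i+215,int(d[i])) for i in np.argsort(-abs(d))[:6]])
for a,b in((236.5,323),(234,324.3),(231.7,325.5)): pass
print('slab centre est',(w((234,281),zb,m,T)+w((324.3,281),zb,m,T))/2, w((234,281),zb,m,T),w((324.3,281),zb,m,T))
t=snapshot('top'); cv2.imwrite('pics/t_'+sys.argv[1],t[:,:,::-1])
mt,Tt=cam('top')
for q,z in(('blue_slab',28),('pot',18),('window_mark',18)): print(q,[(w(d['at'],z,mt,Tt).round(1),round(d['confidence'],2)) for d in place_of('top',q)[:2]],[(w(d['at'],z,m,T).round(1),round(d['confidence'],2)) for d in place_of('wrist',q)[:2]])
E
python3 fin2.py w14.png
```

```text
[516.12334857 407.13209764  10.89669876] [-1.79983933e+02 -2.50153043e-02  9.75772051e-01] 33.748225909821265 [0.21231331 0.1838366  0.01081217] 20.3
262 [(np.int64(218), 91), (np.int64(322), -62), (np.int64(323), -47), (np.int64(219), 31), (np.int64(321), -25), (np.int64(285), -20)]
281 [(np.int64(218), 105), (np.int64(324), -64), (np.int64(323), -55), (np.int64(285), -20), (np.int64(325), -17), (np.int64(217), 17)]
300 [(np.int64(325), -64), (np.int64(326), -48), (np.int64(231), 28), (np.int64(324), -25), (np.int64(284), -20), (np.int64(285), -17)]
slab centre est [516.10074399 408.08992143  53.29669876] [515.6778156  431.88391069  53.29669876] [516.52367238 384.29593218  53.29669876]
blue_slab [] [(array([516.8, 399.5,  28. ]), 0.74)]
pot [(array([519.8, 301.5,  18. ]), 0.74)] []
window_mark [] []
```

>>> {"op": "apply_moves", "data": {
  "targets": "0 0 0 -0.05 0.05 0.4 2.9; 0 0 0 -0.1 0.1 0.8 2.9; 0 0 0 -0.1 0.1 1.1 2.9; 0 0 0 -0.1 0.1 1.3 2.9; 0 0 0 -0.1 0.1 1.4 2.9"
}}

```text
time: 21.2
tool_pos: [514.7, 405.8, -3.8]
tcp_rot: [180.0, 0.0, 1.0]
ft_force: [0.7, 0.0, -0.5]
finger_gap: 34.4
```

>>> {"op": "apply_moves", "data": {
  "targets": "0 0 0 0 0 0 2.9; 0 0 0 0 0 0 2.9; 0 0 0 0 0 0 2.9; 0 0 0 0 0 0 2.9; 0 0 0 0 0 0 2.9"
}}

```text
time: 21.7
tool_pos: [515.0, 406.0, -3.2]
tcp_rot: [-180.0, -0.0, 1.0]
ft_force: [0.8, -0.5, -0.4]
finger_gap: 33.6
```

```bash
python3 fin2.py w15.png; python3 - <<'E'
from h import *
s=sense(); m,T=cam('wrist',s); im=cv2.imread('pics/w15.png')[:,:,::-1]; p=s['tool_pos']
print(s['qd'].round(2))
# expected rows/cols of window corners and slab
for P in((503.8,426.4,18),(525.8,426.4,18),(503.8,388.4,18),(525.8,388.4,18)): print(proj(P,m,T).round(1))
for r in(215,222,228,260,300): print(r,[(c,int(im[r,c].min())) for c in range(236,328,3)])
# side camera: slab / panel
sd=snapshot('side'); ms,Ts=cam('side')
for q,z in(('blue_slab',28),('pot',18)): print(q,[(w(d['at'],z,ms,Ts).round(1),round(d['confidence'],2)) for d in place_of('side',q)[:2]])
for q,z in(('yellow_slab',0),('red_slab',0),('tape',0),('glass_jar',0),('pin_jar',0)): print(q,[(w(d['at'],z,ms,Ts).round(),round(d['confidence'],2)) for d in place_of('side',q)[:1]])
E
```

```text
[514.9968613  406.05849508  -3.19632393] [-1.79994846e+02 -8.21656148e-03  9.75306093e-01] 33.836950285694556 [-0.88069777  0.51693246 -0.94110401] 21.75
262 [(np.int64(226), 103), (np.int64(322), -63), (np.int64(221), 51), (np.int64(323), -47), (np.int64(321), -26), (np.int64(220), 21)]
281 [(np.int64(226), 97), (np.int64(324), -68), (np.int64(323), -58), (np.int64(221), 43), (np.int64(220), 31), (np.int64(325), -22)]
300 [(np.int64(226), 72), (np.int64(325), -66), (np.int64(326), -52), (np.int64(220), 45), (np.int64(225), 32), (np.int64(221), 31)]
slab centre est [514.98649971 407.02402304  39.20367607] [514.56372298 430.82063492  39.20367607] [515.40927644 383.22741116  39.20367607]
blue_slab [] [(array([515.7, 409. ,  28. ]), 0.7)]
pot [(array([517.4, 291.4,  18. ]), 0.74), (array([377.6,  42.2,  18. ]), 0.23)] []
window_mark [] []
[-0.01  0.06 -0.03  0.    0.    0.08]
[225.5 259.8]
[226.2 303.2]
[290.7 260. ]
[291.3 300.5]
215 [(236, 40), (239, 42), (242, 42), (245, 44), (248, 42), (251, 41), (254, 42), (257, 43), (260, 42), (263, 43), (266, 43), (269, 43), (272, 43), (275, 43),
[... 1221 characters left out ...]
311, 99), (314, 99), (317, 99), (320, 70), (323, 80), (326, 81)]
300 [(236, 46), (239, 44), (242, 43), (245, 61), (248, 104), (251, 98), (254, 98), (257, 98), (260, 99), (263, 98), (266, 98), (269, 98), (272, 98), (275, 98), (278, 98), (281, 98), (284, 98), (287, 98), (290, 98), (293, 98), (296, 98), (299, 97), (302, 95), (305, 96), (308, 95), (311, 95), (314, 95), (317, 74), (320, 43), (323, 43), (326, 44)]
blue_slab [(array([518.3, 406.2,  28. ]), 0.62)]
pot [(array([525.2, 305.4,  18. ]), 0.86)]
yellow_slab [(array([ 394., -185.,    0.]), 0.66)]
red_slab [(array([ 447., -402.,    0.]), 0.56)]
tape [(array([405., -24.,   0.]), 0.58)]
glass_jar []
pin_jar [(array([378., 189.,   0.]), 0.83)]
```

```bash
python3 -c "
from bench import *
print(hand_in()); s=sense(); print(s['time'],s['tool_pos'],s['finger_gap'])"
```

```text
the job is handed in; nothing more can be done
None
the job is handed in; nothing more can be done
```

I slid the pot by its knob onto the orange ring and let go. I then picked up the blue slab, carried it over the things in between, and handed in at about 22 s with it held above the lit window. No verdict was reported.

**Last checks**
- **Slab position:** centre about (515.0, 407.0) mm against the window at (514.8, 407.4), with the underside about 11 mm above the window. It is level: its top edges in the wrist picture had not shifted since the lift. Its long side is within about 3° of the window's. The arm was still, with a steady grip at 34 mm.
- **Window:** it shows through the glass where I computed it to be.
- **Pot:** after release, its knob measured about 2 mm from the ring's centre.

**What disagreed**
- **Fingers:** they end about 32 mm short of the stated TCP at these openings. The first close passed above the knob, so I found the heights by force-checked descent.
- **Window direction:** its long side lies along the panel's long side (world y), not across it. I followed the picture.
- **Slab length:** it measured 46–50 mm instead of 52 mm, so its centre along y is certain only to about 2 mm.
- **Camera networks:** the top- and side-camera readings at the end scattered by up to 12 mm. The pot came out 6 and 11 mm from the ring, against 2 mm measured from the wrist. Tape, pin jar, yellow and red slabs read 6–12 mm from their first readings, and the glass jar was not found. I took this as noise because no unexpected forces showed.

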